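# Brace the bead jar and open its tight lid

### The job

Pick up the closed bead jar upright by its lid and seat it fully down in the square wooden brace on the table, so that the jar cannot turn; then unscrew the tight lid counter-clockwise just until its lugs let go, without turning it on much further. Lift the lid straight up and finish still holding it in the gripper, level and centred about two centimetres above the mouth of the open jar, with the jar still standing in the brace. Do not tip the jar over and leave the other things on the table where they are.

Things in the scene. Friction and masses are not known exactly. Their poses are not given: they have to be found in the camera images.
- jar: Clear plastic jar of beads, 0.2 to 0.4 kg, loose, upright on the table with its lid on. Square body 56 x 56 mm, 60 mm high, then a sloped shoulder to 68 mm and a round neck (outer radius 20 mm) up to the rim at 96 mm. Origin: centre of the underside; z up, x and y square to the sides. Any of its four quarter-turn yaws fits the brace. A jar not braced turns with the lid.
- jar_mouth (a point): Centre of the jar's rim, 96 mm above its underside.
- lid: Round grey plastic lug lid on the jar, 60 mm outer diameter, 24 mm high, 0.07 kg, fine ribs round its side. Origin: centre of the skirt's lower edge, 78 mm above the jar's underside when closed; z up. Below the skirt there is room for fingertips beside the neck down to 68 mm above the jar's underside. While tight it carries the whole jar, which does not turn in it. At most 0.6 N m turns it.
- lid_top (a point): Centre of the lid's flat top, 24 mm above the lid's origin (102 mm above the jar's underside when closed). A low moulded ridge (44 x 6 mm, 2 mm high) runs across it along the lid's x axis. At the start that axis is 0.85 to 1.2 rad clockwise (seen from above) of the jar's x axis.
- brace: Square wooden brace, 94 x 94 mm and 30 mm high, screwed to the table, with a square pocket 62 x 62 mm, open at the top and 24 mm deep; its walls are 16 mm thick. Origin: centre of its underside, z up, x and y square to the pocket's sides. The jar fits with 3 mm to spare on each side and can turn in it about 0.11 rad each way before it is held.
- brace_floor (a point): Centre of the pocket's floor, 6 mm above the table: the jar's underside rests here when seated.
- tray: Shallow stainless steel measuring tray, 160 x 90 x 18 mm, loose; leave alone. Origin: centre of underside.
- float: Red fishing float standing on its foot, 42 mm thick, 62 mm high, loose; leave alone. Origin: centre of underside.
- reel_cover: Round grey plastic reel cover, 68 mm across, 24 mm high, loose; leave alone. Origin: centre of underside.
- ashtray: White ceramic ashtray with swivels in it, 84 mm across, 26 mm high, loose; leave alone. Origin: centre of underside.
- turntable (a joint): Turntable of clear bead bins on the far side of the table, 240 mm across, 96 mm high at its centre post (bins 66 mm), axis at x = 0.82, y = 0; its angle in rad. It spins easily; leave alone.
- lid_lug (a point): One of two lugs inside the lid, 24 mm from its axis along the lid's x, held by a sprung seal under ledges on the neck. Turning does not raise the lid. Turned counter-clockwise, the lugs let go about 0.3 rad before the lid's x axis lines up with the jar's and stay free to about 0.3 rad past it: lift when lined up. Once free, the seal pushes the lid up 3 mm if it can rise.

How it is judged:
On the way, in this order (a step that is already met when the one before it is completed fails the run):
1. the closed jar is seated upright in the brace, lid on (horizontal distance between jar and brace_floor below 0.007 m and z of jar in the frame of brace_floor below 0.003 m and angle between jar's own z axis and vertical below 0.08 rad and z of lid in the frame of jar below 0.0805 m and horizontal distance between lid and jar below 0.006 m), for 0.2 s.
2. the lid's lugs are free and lifted clear of the ledges while the jar stays in the brace (z of lid in the frame of jar above 0.086 m and z of jar in the frame of brace_floor below 0.005 m and horizontal distance between jar and brace_floor below 0.008 m), for 0.1 s.
At the end, for the whole second after the job is handed in: Lid held still in the fingers, level within 0.2 rad, 5 to 45 mm above the jar's rim, within 18 mm of centred, its x axis within 0.75 rad of the jar's x axis line, not touching the jar; jar upright at the bottom of the brace's pocket (3 mm in height, 7 mm sideways) (z of lid in the frame of jar_mouth between 0.005 and 0.045 m and horizontal distance between lid and jar_mouth below 0.018 m and angle between lid's own z axis and vertical below 0.2 rad and angle between the x axis of lid and the x axis of jar, either way round below 0.75 rad and contact force between the fingers and lid above 2 N and contact force between jar and lid below 0.1 N and linear speed of lid below 0.03 m/s and horizontal distance between jar and brace_floor below 0.007 m and z of jar in the frame of brace_floor below 0.003 m and angle between jar's own z axis and vertical below 0.08 rad and linear speed of jar below 0.02 m/s); the arm keeps its last pose, push and grip.
It fails at once if the jar is tipped by more than 0.6 rad (angle between jar's own z axis and vertical above 0.6 rad).
It fails at once if a bystander is moved by more than 25 mm, or the turntable is turned by hand (distance of any of tray, float, reel_cover, ashtray from where it was at the start of the episode above 0.025 m or velocity of joint turntable above 0.4 rad/s or velocity of joint turntable below -0.4 rad/s).
It also fails if it takes over 51 s, if anything falls off the work surface, if the arm or the gripper's body presses on something with over 40 N, if the wrist force passes 120 N, or if a joint passes its speed limit or range.

### The arm

A 7-joint arm with a two-finger parallel gripper is mounted at the origin on the work surface. World frame = base frame: x ahead of the robot, y to its left, z up, the work surface at z = 0. Lengths are in m, angles in rad, forces in N, time in s.
With the tool pointing down it reaches from about 0.4 to 0.85 m from the base axis. Payload 10.4 kg.
Tool frame: the origin (TCP) lies where the fingers leave the gripper's body, on its centre line; the fingertips stand 73 mm ahead of it and the grasp point (between the pads) lies 54 mm ahead of it; z points along the fingers, y is the direction in which the jaws open and shut (so a half turn about z gives the same grasp; the last joint's range is limited). The gripper opens to 85 mm and grips with 20 to 120 N. Pads are 22 mm wide; open, the fingers measure 114 mm over their backs; the gripper's body (76 mm by 85 mm) begins 54 mm behind the grasp point. The pads swing forward as they close: fully open they stand 13 mm farther back than shut.
Start: joints at [-1.343, 0.332, -0.065, 1.46, 0.022, 1.35, -0.088], TCP at [0.155, 0.605, 0.304] pointing down, gripper open.
Joint ranges: [-2.6, 2.6], [-0.5, 2.12], [-1.47, 1.34], [0.16, 2.42], [-1.27, 4.41], [0.06, 2.06], [-2.6, 2.6]. Speed limits (rad/s): [2.22, 2.22, 2.79, 2.79, 3.14, 3.14, 3.14].

### API

Orientations are given as a unit quaternion [x, y, z, w].
In Python, from workcell import get_obs, camera, camera_model, hand_in gives the robot as it stands.
- The arm moves only by the shell command python3 -m crank 'ROWS' [FORCE]. ROWS is text: rows parted by semicolons, each of 7 numbers parted by spaces: the shift along the tool's x, y, z in units of 40 mm (1.0 is 40 mm), then the turn, a rotation vector about the tool's x, y, z in units of 8 degrees (1.0 is 8 degrees), then the finger opening in mm, from 0 to 85.4. In form: x y z ax ay az jaw; .... A call has exactly 10 rows; each row shifts and turns the pose as measured when the row begins, along the tool's axes as they then stand; what a row does not reach is not made up. A row lasts 1/10 s, in which the tool goes at most 50 mm and 8.59 degrees, less where a joint would pass 70% of its speed; a pose out of reach is approached as far as the arm can. A call is refused whole if a number of a shift passes 1 or a number of a turn 1, either way. A call with a gripper value outside its range is refused whole. The fingers move at their own pace and stop on an object; FORCE is the grip in N (left out, the last holds). Time passes only in rows, so rows that do not move let the fingers close, or fill a call up. It gives the time, the measured TCP pose, the force and the opening at its end, in the units of the state.
- get_obs(): the state, without advancing time (a new reading comes with each control period).
- camera(name): name is "scene" or "side" or "wrist"; returns (picture, depth): 400x640x3 uint8, red, green, blue; 400x640 float32, m along the optical axis (not along the pixel's ray), 0 where there is no reading.
- camera_model(name): a dict with "fx", "fy", "cx", "cy" (pixels), "position" and "rotation" of the camera in the world; the wrist camera has in their place "hand_eye" (4x4, takes a point from camera to tool coordinates, whose origin is the TCP and whose axes are the flange's). Camera axes: x right, y up, looking along -z (the intrinsics and any distortion apply to the point x, -y, -z); pixel columns grow to the right and rows downward; lengths in m; the calibration is good to about 2 mm. The wrist camera is an equidistant fisheye: a pixel r from the principal point sees the ray r / f radians off the axis. A picture is of the moment at which its call begins: read the wrist's pose just before it. camera_model takes no time and is no camera call.
- hand_in(): hands the job in, once; it reports no verdict.
The state is a dict: "clock": time; "joint_pos": joint angles; "joint_velocities": joint speeds; "tau": joint torques, N m; "position": TCP position; "ee_rot": TCP orientation; "ft_force": force on the tool from outside, world axes, zero at the start; "torque": the same for the moment, N m; "grip_width": opening from 0.0 (shut) to 1.0 (fully open).
Only numpy, scipy, OpenCV 4.12 (cv2) and the standard library are available. Lean on these libraries where they do the work, as an engineer would, in place of code of your own. Each camera call takes 0.05 s, during which the arm holds its last target.

## Working session

There is one attempt and no reset: what is moved stays moved. The work goes in short steps, Python scripts to look and compute and a shell command to move; the robot and the scene stay as the last step left them, time stands still between calls to the robot, and variables do not carry over. Pictures are saved under pics/ and viewed, and the job is handed in when it is done.

```bash
ls; mkdir -p pics; cat > h.py <<'E'
import numpy as np,cv2
from workcell import get_obs,camera,camera_model,hand_in
from scipy.spatial.transform import Rotation as R
def P(name,u,v,d):
    m=camera_model(name)
    x=(u-m['cx'])/m['fx']*d; y=(v-m['cy'])/m['fy']*d
    return np.array(m['position'])+np.array(m['rotation'])@np.array([x,-y,-d])
E
python3 - <<'E'
from h import *
print(get_obs())
for n in ('scene','side','wrist'):
    print(camera_model(n))
    p,d=camera(n); cv2.imwrite(f'pics/{n}0.png',p[:,:,::-1]); np.save(f'{n}0.npy',d)
E
```

```text
pics
{'clock': 0.0, 'joint_pos': array([-1.34255229,  0.33288235, -0.06466701,  1.46094895,  0.02158765,
        1.34993664, -0.0884659 ]), 'joint_velocities': array([ 0.00152327, -0.00029057,  0.00058272, -0.00113173,  0.00225828,
        0.00028538, -0.00022285]), 'tau': array([-1.54591216e-03, -6.25444508e+01,  4.80538595e-02, -3.91611671e+01,
        1.60825427e-02,  9.89140099e-03,  2.71322847e-05]), 'position': array([0.15508481, 0.60515956, 0.3031056 ]), 'ee_rot': array([ 1.25082823e-01,  9.92146027e-01, -7.37957020e-04, -5.82017543e-05]), 'ft_force': array([-0.14284601,  0.32908591, -0.07955103]), 'torque': array([0.00329571, 0.02596209, 0.02929742]), 'grip_width': 1.00169455325833}
{'fx': 385.22457360556876, 'fy': 385.22457360556876, 'cx': 318.0412092807186, 'cy': 204.57037408276045, 'position': array([1.18405229, 0.30647504, 1.04481902]), 'rotation': array([0.14433321, 0.23909396, 0.82772931, 0.48668901])}
{'fx': 376.4640697102658, 'fy': 376.4640697102658, 'cx': 319.83599286286886, 'cy': 196.18895413568708, 'position': array([ 0.0115387 , -0.70848296,  0.93941203]), 'rotation': array([ 0.38017536, -0.13514527, -0.32994416,  0.85342797])}
{'fx': 309.70691628693146, 'fy': 309.70691628693146, 'cx': 319.9954539629146, 'cy': 199.63270465153178, 'hand_eye': array([[ 3.94230339e-04,  9.55110528e-01,  2.96249428e-01,
         7.58968942e-02],
       [ 9.99999733e-01, -5.59034575e-04,  4.71594411e-04,
         3.00793539e-04],
       [ 6.16038460e-04,  2.96249162e-01, -9.55110493e-01,
        -6.99498258e-02],
       [ 0.00000000e+00,  0.00000000e+00,  0.00000000e+00,
         1.00000000e+00]])}
```

View pics/scene0.png

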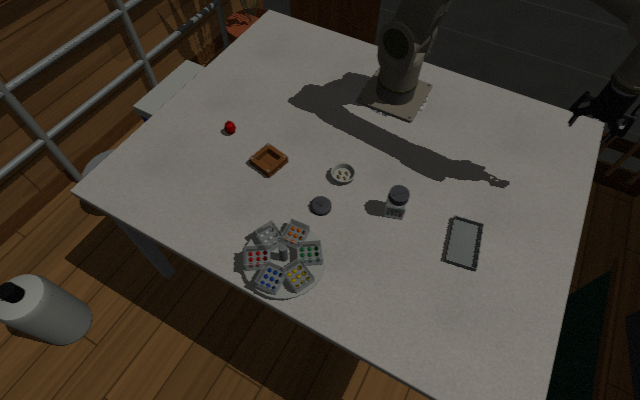

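View pics/side0.png

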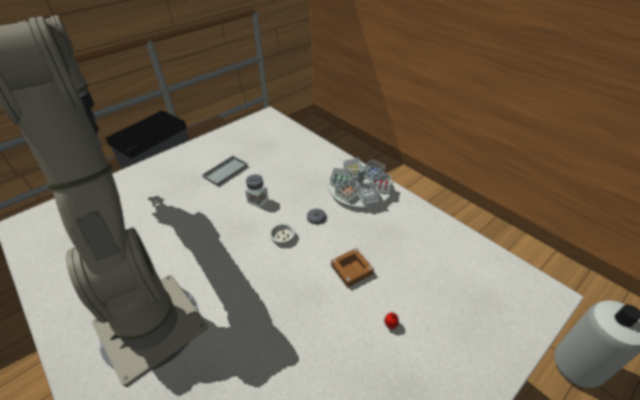

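View pics/wrist0.png

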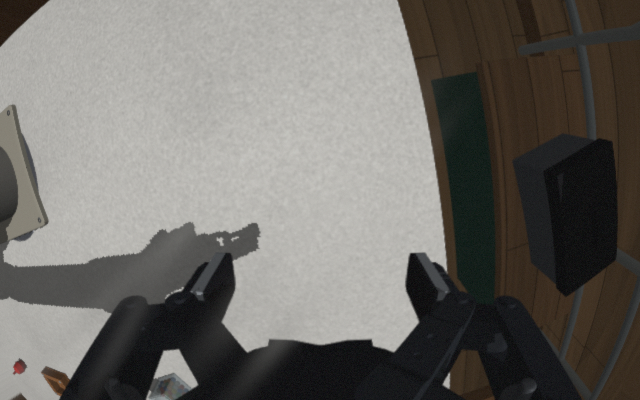

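The scene picture shows the jar's lid at (398,195), the brace at (269,160), the ashtray at (342,174), the reel cover at (320,205), the float at (230,127), the tray at (463,243) and the turntable at (285,258). I'll enlarge the lid and brace next.

```bash
sed -i "s/np.array(m\['rotation'\])@np.array/R.from_quat(m['rotation']).as_matrix()@np.array/" h.py
python3 - <<'E'
from h import *
d=np.load('scene0.npy')
for n,u,v in [('lid',399,191),('lidtop2',399,190),('brace c',268,161),('ash',342,174),('reel',320,204),('float',230,125),('tray',463,243),('table',420,215)]:
    print(n,P('scene',u,v,d[v,u]).round(4))
d2=np.load('side0.npy')
for n,u,v in [('lid',255,181),('brace c',352,268),('reel',316,214),('ash',284,234)]:
    print(n,P('side',u,v,d2[v,u]).round(4))
a=cv2.imread('pics/scene0.png'); b=cv2.imread('pics/side0.png')
c=[a[170:230,368:428],a[135:195,238:298],b[160:220,225:285],b[238:298,322:382]]
c=[cv2.resize(x,(390,290) if 0 else (300,300),interpolation=cv2.INTER_CUBIC) for x in c]
im=np.vstack([np.hstack(c[:2]),np.hstack(c[2:])])
cv2.imwrite('pics/crop0.png',cv2.convertScaleAbs(im,alpha=1.6))
E
```

```text
lid [0.4967 0.2079 0.1002]
lidtop2 [0.4938 0.2065 0.1008]
brace c [ 0.5314 -0.2447  0.0047]
ash [0.4573 0.0034 0.0057]
reel [ 0.5947 -0.0054 -0.0009]
float [ 0.4864 -0.4282  0.0459]
tray [0.5077 0.4404 0.0019]
table [4.77e-01 2.91e-01 2.00e-04]
lid [0.4983 0.2008 0.0998]
brace c [ 0.535  -0.2408  0.0046]
reel [ 0.6137  0.0149 -0.005 ]
ash [0.4674 0.0092 0.0052]
```

View pics/crop0.png

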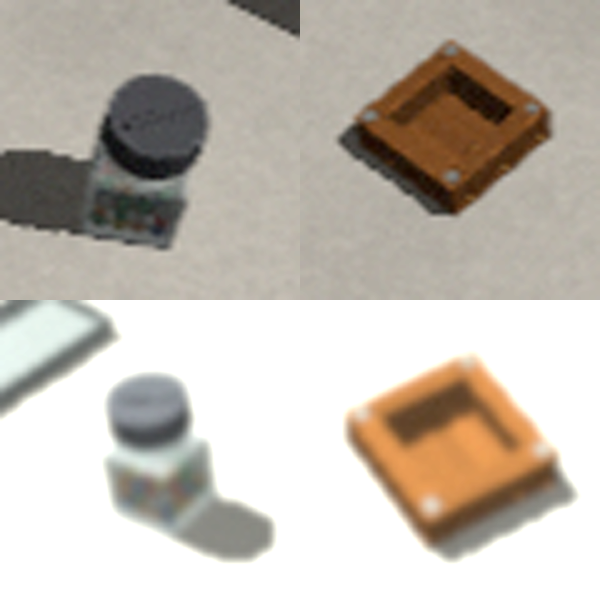

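```bash
python3 -m crank '-1 -0.72 0 0 0 0 85; -1 -0.72 0 0 0 0 85; -1 -0.72 0 0 0 0 85; -1 -0.72 0 0 0 0 85; -1 -0.72 0 0 0 0 85; -1 -0.72 0 0 0 0 85; -1 -0.72 0 0 0 0 85; -1 -0.72 0 0 0 0 85; -1 -0.72 0 0 0 0 85; -1 -0.72 0 0 0 0 85' 60
python3 - <<'E'
from h import *
o=get_obs();print(o['joint_pos'].round(3),o['position'],o['ee_rot'].round(4))
np.save('w1pose.npy',np.r_[o['position'],o['ee_rot']])
p,d=camera('wrist'); cv2.imwrite('pics/wrist1.png',p[:,:,::-1]); np.save('wrist1.npy',d)
E
```

```text
clock: 1.15
position: [0.4715, 0.2244, 0.2999]
ee_rot: [0.118, 0.993, -0.001, -0.002]
ft_force: [0.4, 1.2, 0.1]
grip_width: 0.991
[-0.795  0.105  0.285  1.749 -0.031  1.297  0.83 ] [0.47151054 0.22445    0.29990762] [ 0.1183  0.993  -0.001  -0.0022]
```

View pics/wrist1.png

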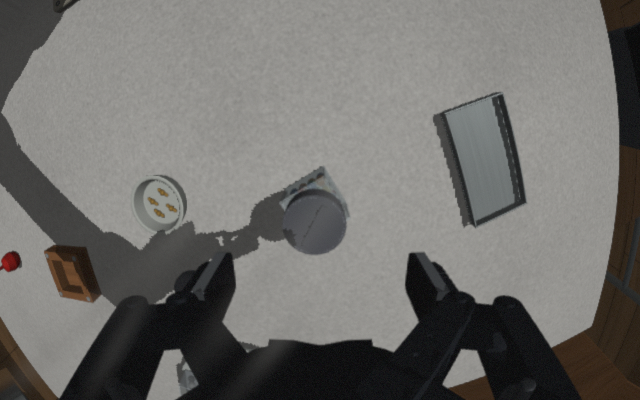

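The wrist picture shows the lid centred near (315,222) and the brace at (72,273). Next I'll take enlarged crops.

```bash
cat >> h.py <<'E'
def ray(u,v,pose):
    m=camera_model('wrist')
    x=u-m['cx'];y=v-m['cy'];r=np.hypot(x,y);t=r/m['fx']
    k=np.sin(t)/r if r>1e-9 else 0
    c=np.array([x*k,-y*k,-np.cos(t)])
    H=m['hand_eye']; Rt=R.from_quat(pose[3:]).as_matrix()
    return pose[:3]+Rt@H[:3,3], Rt@(H[:3,:3]@c)
def WZ(u,v,pose,z):
    o,d=ray(u,v,pose); return o+d*(z-o[2])/d[2]
def proj(p,pose):
    m=camera_model('wrist');H=m['hand_eye'];Rt=R.from_quat(pose[3:]).as_matrix()
    c=H[:3,:3].T@(Rt.T@(np.array(p)-pose[:3])-H[:3,3])
    q=np.array([c[0],-c[1],-c[2]]);rh=np.hypot(q[0],q[1]);t=np.arctan2(rh,q[2])
    return np.array([m['cx'],m['cy']])+m['fx']*t*q[:2]/rh
E
python3 - <<'E'
from h import *
a=cv2.imread('pics/wrist1.png')
c=[cv2.resize(a[160:260,265:365],(400,400),interpolation=cv2.INTER_CUBIC),cv2.resize(a[225:325,20:120],(400,400),interpolation=cv2.INTER_CUBIC)]
cv2.imwrite('pics/crop1.png',cv2.convertScaleAbs(np.hstack(c),alpha=1.6))
p=np.load('w1pose.npy')
print(WZ(315,222,p,.102))
E
```

```text
[0.49764399 0.21302927 0.102     ]
```

View pics/crop1.png

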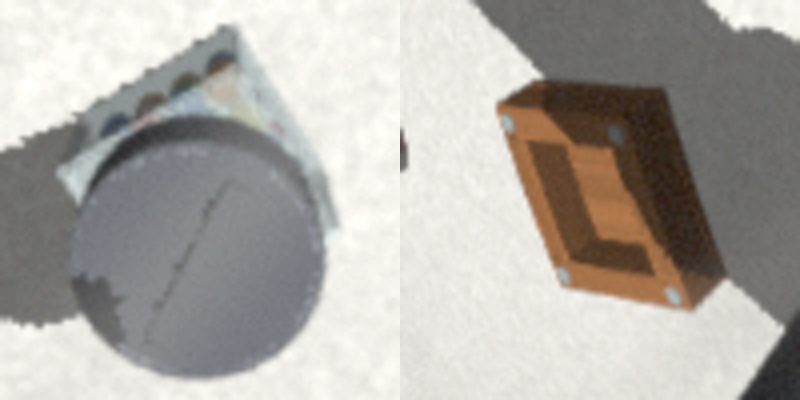

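```bash
python3 - <<'E'
from h import *
from scipy.optimize import least_squares
p=np.load('w1pose.npy')
# brace screw heads not dimensioned: use outer top corners
px=[(498/4,105),(668,90),(725,278),(690,310),(560,283)]
f=lambda x,y:(20+(x-400)/4,225+y/4)
# outer top corners: TL(498,108)?, BL(560,285), BR(690,310)
pts=[WZ(*f(*q),p,.03) for q in [(498,105),(562,285),(692,310),(628,128)]]
print(np.round(pts,4))
pi=[WZ(*f(*q),p,.03) for q in [(528,140),(570,262)]]
print(np.round(pi,4))
g=lambda x,y:(265+x/4,160+y/4)
print('lid',WZ(*g(198,252),p,.102))
r=[WZ(*g(*q),p,.104) for q in [(150,330),(232,185)]]
d=r[1]-r[0];print('ridge',np.array(r).round(4),np.linalg.norm(d),np.arctan2(d[1],d[0]))
im=cv2.imread('pics/crop1.png')
c0=WZ(*g(198,252),p,.102)[:2]
a=cv2.imread('pics/wrist1.png');S=6
best=cv2.resize(a[160:260,265:365],(600,600),interpolation=cv2.INTER_CUBIC)
best=cv2.convertScaleAbs(best,alpha=1.6);outs=[]
b=[WZ(*g(*q),p,0) for q in [(236,25)]];print('corner',b, np.linalg.norm(b[0][:2]-c0), np.arctan2(*(b[0][:2]-c0)[::-1])-np.pi/4)
E
```

```text
[[ 0.4782 -0.2732  0.03  ]
 [ 0.5686 -0.2941  0.03  ]
 [ 0.5873 -0.2042  0.03  ]
 [ 0.5014 -0.1854  0.03  ]]
[[ 0.4968 -0.2617  0.03  ]
 [ 0.5573 -0.2768  0.03  ]]
lid [0.4985036  0.21233837 0.102     ]
ridge [[0.5144 0.1967 0.104 ]
 [0.4838 0.2239 0.104 ]] 0.04097463535650513 2.415208100496255
corner [array([0.4677993 , 0.22967119, 0.        ])] 0.035258773139832195 1.8422811401217731
```

```bash
python3 -m crank '-0.36 -0.09 0.4 0 0 0 85; -0.36 -0.09 0.4 0 0 0 85; 0 0 0.35 0 0 1 85; 0 0 0.35 0 0 1 85; 0 0 0 0 0 1 85; 0 0 0 0 0 1 85;0 0 0 0 0 0 85;0 0 0 0 0 0 85;0 0 0 0 0 0 85;0 0 0 0 0 0 85'
python3 - <<'E'
from h import *
o=get_obs();print(o['joint_pos'].round(3),o['position'],o['ee_rot'].round(4))
p=np.r_[o['position'],o['ee_rot']];np.save('w2pose.npy',p)
a,d=camera('wrist'); a=np.ascontiguousarray(a[:,:,::-1]);cv2.imwrite('pics/wrist2.png',a); np.save('wrist2.npy',d)
u,v=proj([.498,.211,.09],p).astype(int);print(u,v)
u0,v0=u-75,v-75
im=cv2.convertScaleAbs(cv2.resize(a[v0:v0+150,u0:u0+150],(600,600),interpolation=cv2.INTER_CUBIC),alpha=1.6);print(u0,v0)
cv2.imwrite('pics/crop2.png',im)
E
```

```text
clock: 2.2
position: [0.5051, 0.1965, 0.2364]
ee_rot: [0.401, 0.916, -0.004, -0.0]
ft_force: [1.2, 0.7, -0.4]
grip_width: 0.996
[-0.787  0.203  0.372  1.786 -0.075  1.173  0.354] [0.50507993 0.19649301 0.23640366] [ 4.006e-01  9.162e-01 -3.800e-03 -2.000e-04]
327 190
252 115
```

View pics/crop2.png

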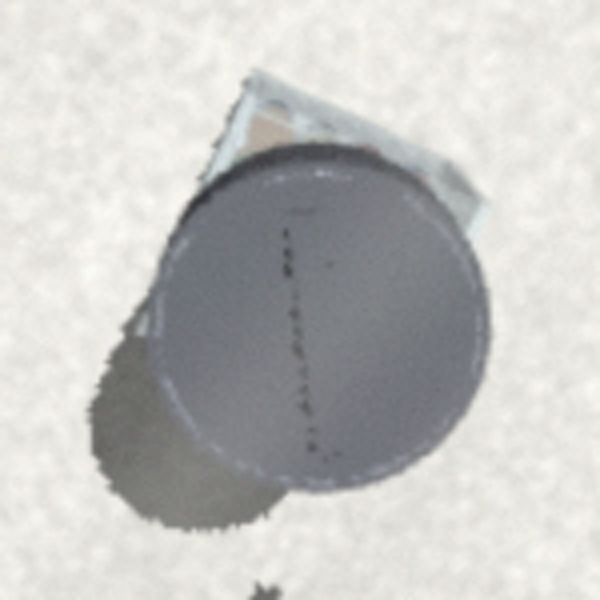

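```bash
cat > ov.py <<'E'
from h import *
p=np.load('w2pose.npy')
g=lambda x,y:(252+x/4,115+y/4)
c0=WZ(*g(320,322),p,.102);print(c0)
r=[WZ(*g(*q),p,.103)[:2] for q in [(287,232),(315,455)]];d=r[0]-r[1];print('ridge',np.arctan2(d[1],d[0]))
b=[WZ(*g(*q),p,0)[:2] for q in [(252,68),(490,205)]]
for q in b: e=q-c0[:2];print(np.linalg.norm(e),np.arctan2(e[1],e[0])-np.pi/4)
e=b[1]-b[0];print(np.linalg.norm(e),np.arctan2(e[1],e[0]))
im=cv2.imread('pics/crop2.png')
def dr(pts,col):
    q=np.array([(proj(t,p)-[252,115])*4 for t in pts]).astype(int);cv2.polylines(im,[q],True,col,1)
import sys
yaw=float(sys.argv[1]);cx,cy=float(sys.argv[2]),float(sys.argv[3])
a=np.linspace(0,6.283,60)
dr([(cx+.03*np.cos(t),cy+.03*np.sin(t),.102) for t in a],(0,0,255))
for z,col in ((0,(0,255,0)),(.06,(255,0,0))):
    dr([(cx+.0396*np.cos(yaw+np.pi/4+k*np.pi/2),cy+.0396*np.sin(yaw+np.pi/4+k*np.pi/2),z) for k in range(4)],col)
cv2.imwrite(sys.argv[4],im)
E
python3 ov.py 0.27 0.4995 0.2105 pics/ov2.png
```

```text
[0.50012972 0.21264621 0.102     ]
ridge 2.4437238621895325
0.037496317595597496 1.9142893834140788
0.046247574619160806 -0.024357573912484387
0.0692244439924135 0.231163797500149
```

View pics/ov2.png

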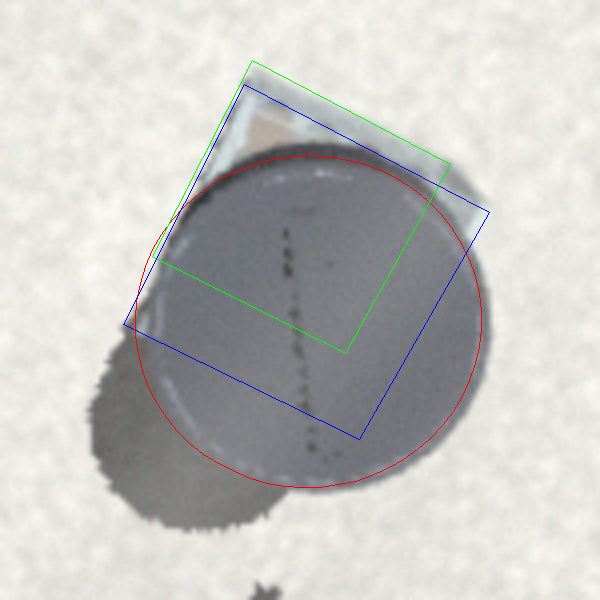

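```bash
python3 ov.py 0.24 0.5002 0.2124 pics/ov3.png; python3 - <<'E'
from h import *
p=np.load('w2pose.npy');M=R.from_quat(p[3:]).as_matrix();print(M.round(3),(M.T@(np.array([.5001,.2124,.144])-p[:3])).round(4))
E
```

```text
[0.50012972 0.21264621 0.102     ]
ridge 2.4437238621895325
0.037496317595597496 1.9142893834140788
0.046247574619160806 -0.024357573912484387
0.0692244439924135 0.231163797500149
[[-0.679  0.734 -0.004]
 [ 0.734  0.679 -0.007]
 [-0.003 -0.007 -1.   ]] [0.0153 0.0078 0.0923]
```

View pics/ov3.png

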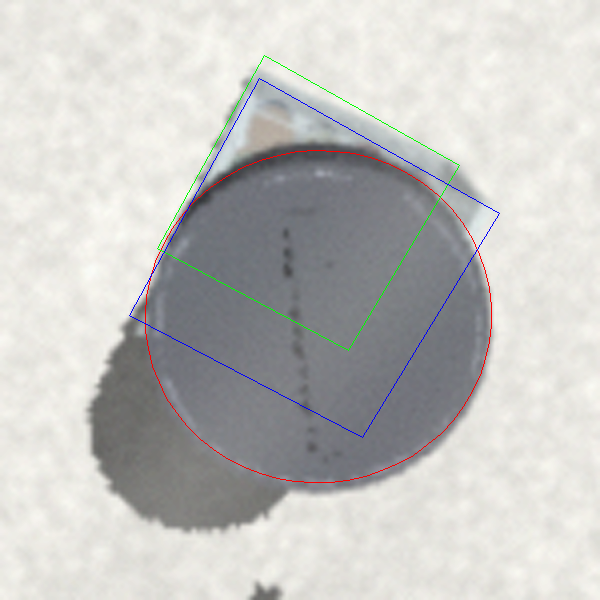

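```bash
python3 ov.py 0.31 0.5008 0.2117 pics/ov4.png
```

```text
[0.50012972 0.21264621 0.102     ]
ridge 2.4437238621895325
0.037496317595597496 1.9142893834140788
0.046247574619160806 -0.024357573912484387
0.0692244439924135 0.231163797500149
```

View pics/ov4.png

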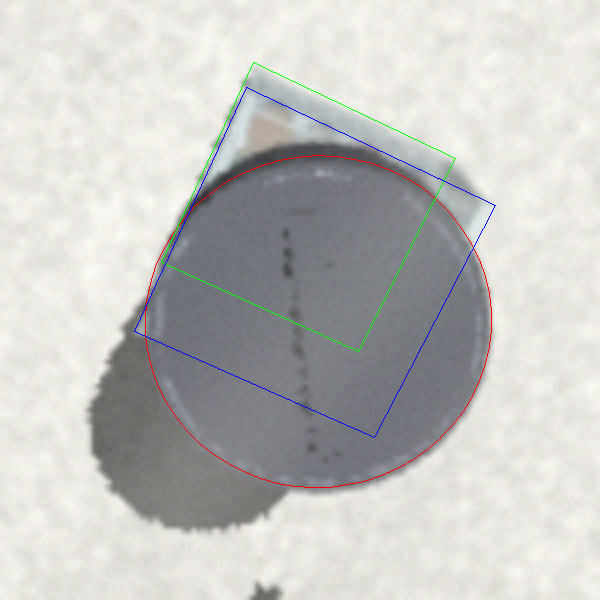

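```bash
python3 -m crank '0.36 0.19 0.2 -0.05 0.02 0 85; 0 0 0.3 0 0 0 85; 0 0 0.4 0 0 0 85; 0 0 0.4 0 0 0 85; 0 0 0.3 0 0 0 85; 0 0 0 0 0 0 85;0 0 0 0 0 0 85;0 0 0 0 0 0 85;0 0 0 0 0 0 85;0 0 0 0 0 0 85' 60
cat > st.py <<'E'
from h import *
import sys
o=get_obs();p=o['position'];M=R.from_quat(o['ee_rot']).as_matrix()
print('t',o['clock'],'j7',o['joint_pos'].round(2),'p',p.round(4),'yaw_x',np.arctan2(M[1,0],M[0,0]).round(4),'tilt fix',(np.array([-(M.T@[0,0,-1])[1],(M.T@[0,0,-1])[0]])/.13963).round(3),'f',o['ft_force'].round(1),o['torque'].round(2),'g',round(o['grip_width']*85.4,1))
if len(sys.argv)>3:
    t=np.array([float(v) for v in sys.argv[1:4]]);print('units',(M.T@(t-p)/.04).round(3))
E
python3 st.py .5008 .2115 .144
```

```text
clock: 3.25
position: [0.4997, 0.2156, 0.1675]
ee_rot: [0.398, 0.917, 0.001, -0.0]
ft_force: [0.2, 0.2, 1.3]
grip_width: 0.994
t 3.25 j7 [-0.79  0.28  0.35  1.85 -0.11  1.03  0.35] p [0.4997 0.2156 0.1675] yaw_x 2.3227 tilt fix [ 0.009 -0.007] f [0.2 0.2 1.3] [-0.    0.08  0.02] g 84.9
units [-0.093 -0.05   0.586]
```

```bash
python3 -m crank '-0.09 -0.05 0.33 0.01 0 0 85; 0 0 0.3 0 0 0 85; 0 0 0 0 0 0 85; 0 0 0 0 0 0 55; 0 0 0 0 0 0 50; 0 0 0 0 0 0 50;0 0 0 0 0 0 50;0 0 0 0 0 0 50;0 0 0 0 0 0 50;0 0 0 0 0 0 50' 60
python3 st.py .5008 .2115 .141
```

```text
clock: 4.25
position: [0.501, 0.2111, 0.1405]
ee_rot: [0.398, 0.917, 0.0, -0.0]
ft_force: [1.0, -0.3, -1.1]
grip_width: 0.686
t 4.25 j7 [-0.78  0.32  0.35  1.87 -0.13  0.97  0.37] p [0.501  0.2111 0.1405] yaw_x 2.3226 tilt fix [ 0.003 -0.005] f [ 1.  -0.3 -1.1] [-0.03  0.   -0.01] g 58.6
units [ 0.01   0.004 -0.013]
```

```bash
python3 -m crank '0 0 -0.3 0 0 0 50; 0 0 -0.6 0 0 0 50; 0 0 -0.6 0 0 0 50; 0 0 -0.5 0 0 0 50; -0.2 -0.16 -0.1 0 0 0 50; -0.4 -0.32 0 0 0 0 50; -0.6 -0.48 0 0 0 0 50; -0.6 -0.48 0 0 0 0 50; -0.6 -0.48 0 0 0 0 50; -0.6 -0.48 0 0 0 0 50' 60
python3 st.py .534 -.239 .235
```

```text
clock: 5.25
position: [0.5106, 0.0529, 0.2281]
ee_rot: [0.395, 0.919, -0.001, -0.002]
ft_force: [0.0, 0.3, -1.7]
grip_width: 0.692
t 5.25 j7 [-0.62  0.15  0.47  1.87 -0.07  1.14  0.63] p [0.5106 0.0529 0.2281] yaw_x 2.3293 tilt fix [-0.02  -0.018] f [ 0.   0.3 -1.7] [ 0.03 -0.09  0.01] g 59.1
units [-5.699 -4.596 -0.175]
```

```bash
python3 -m crank '-0.7 -0.56 0 0 0 0 50; -0.7 -0.56 0 0 0 0 50; -0.7 -0.56 0 0 0 0 50; -0.7 -0.56 0 0 0 0 50; -0.7 -0.56 0 0 0 0 50; -0.6 -0.5 0 0 0 0 50; -0.5 -0.4 0 0 0 0 50; -0.4 -0.3 0 0 0 0 50; -0.2 -0.18 0 0 0 0 50; 0 0 0 0 0 0 50' 60
python3 st.py .534 -.239 .235
python3 - <<'E'
from h import *
o=get_obs();p=np.r_[o['position'],o['ee_rot']];np.save('w3pose.npy',p)
for n in ('side','wrist'):
    a,d=camera(n);cv2.imwrite(f'pics/{n}3.png',a[:,:,::-1])
E
```

```text
clock: 6.25
position: [0.5227, -0.2364, 0.2242]
ee_rot: [0.401, 0.916, -0.003, -0.005]
ft_force: [-0.3, 0.9, -2.8]
grip_width: 0.684
t 6.25 j7 [-0.2   0.32  0.66  1.73 -0.2   1.17  1.26] p [ 0.5227 -0.2364  0.2242] yaw_x 2.317 tilt fix [-0.068 -0.043] f [-0.3  0.9 -2.8] [0.04 0.04 0.01] g 58.4
units [-0.237  0.16  -0.273]
```

View pics/side3.png

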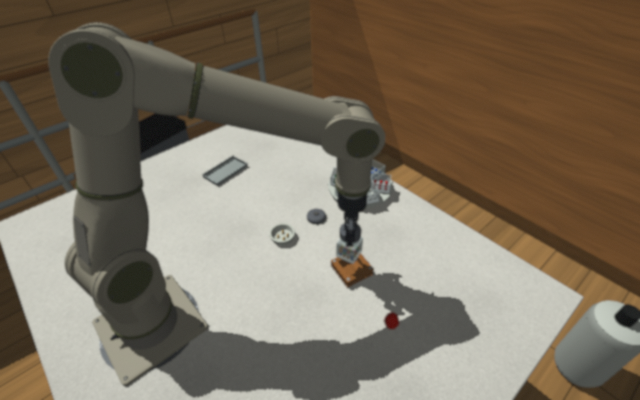

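View pics/wrist3.png

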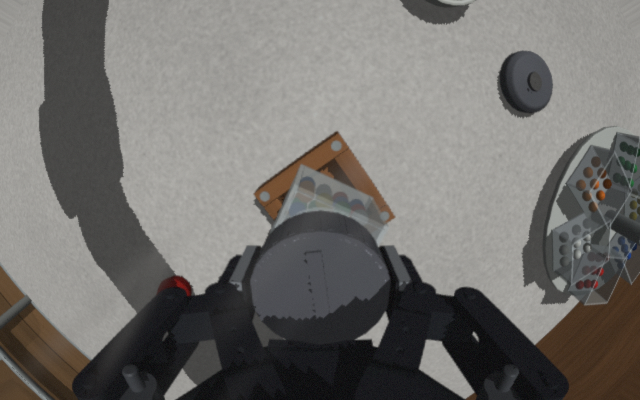

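```bash
python3 -m crank '-0.2 0.16 0 -0.07 -0.04 0.4 50; 0 0 0 0 0 0.7 50; 0 0 0 0 0 0.8 50; 0 0 0 0 0 0.8 50; 0 0 0 0 0 0.6 50; 0 0 0 0 0 0.4 50; 0 0 0 0 0 0.13 50; 0 0 0 0 0 0 50; 0 0 0 0 0 0 50; 0 0 0 0 0 0 50' 60
python3 st.py .534 -.239 .235
python3 - <<'E'
from h import *
o=get_obs();p=np.r_[o['position'],o['ee_rot']];np.save('w4pose.npy',p)
a,d=camera('wrist');a=a[:,:,::-1];cv2.imwrite('pics/wrist4.png',a)
cv2.imwrite('pics/crop4.png',cv2.convertScaleAbs(cv2.resize(a[100:250,220:420],(800,600),interpolation=cv2.INTER_CUBIC),alpha=1.5))
E
```

```text
clock: 7.35
position: [0.5363, -0.2205, 0.2231]
ee_rot: [0.627, 0.779, 0.004, -0.003]
ft_force: [0.1, -0.2, -2.9]
grip_width: 0.683
t 7.35 j7 [-0.29  0.35  0.74  1.72 -0.27  1.18  0.74] p [ 0.5363 -0.2205  0.2231] yaw_x 1.7854 tilt fix [ 0.016 -0.072] f [ 0.1 -0.2 -2.9] [0.02 0.04 0.03] g 58.4
units [-0.435 -0.154 -0.303]
```

View pics/crop4.png

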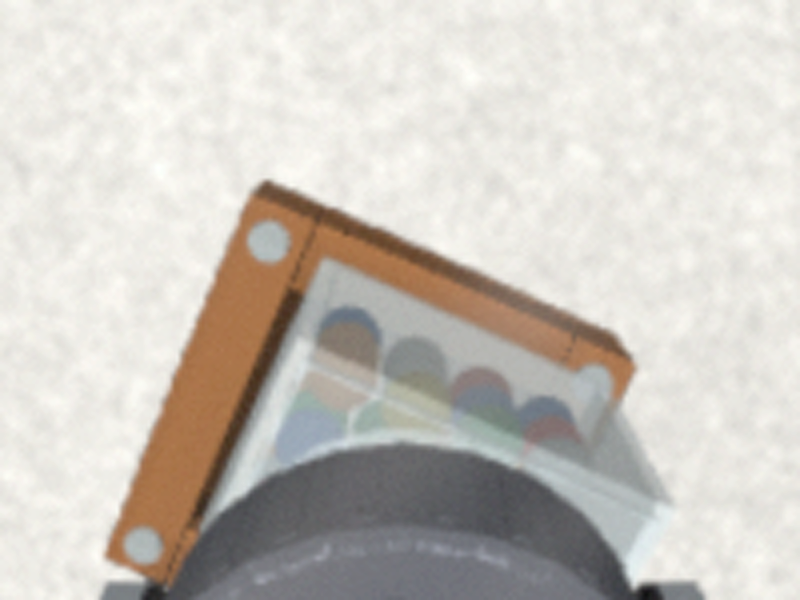

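```bash
cat > m4.py <<'E'
from h import *
p=np.load('w4pose.npy')
g=lambda x,y:(220+x/4,100+y/4)
Q={k:WZ(*g(*q),p,z)[:2] for k,q,z in [('TL',(257,195),.03),('TR',(632,370),.03),('BL',(107,553),.03),('sBLtop',(0,0),.03)]}
an=lambda a,b:np.arctan2(*(b-a)[::-1])
print({k:v.round(4) for k,v in Q.items()},np.linalg.norm(Q['TR']-Q['TL']),np.linalg.norm(Q['BL']-Q['TL']))
y1=an(Q['TL'],Q['TR']);y2=an(Q['TL'],Q['BL']);print('brace',y1,y2+np.pi/2,'centre',((Q['TR']+Q['BL'])/2).round(4))
yaw=.31+(1.7854-2.3226)
print('exp jar yaw',yaw)
zb=p[2]-.1405
j=[WZ(*g(*q),p,zb)[:2] for q in [(325,258),(607,378)]];print('jar edge',an(*j),np.linalg.norm(j[1]-j[0]),zb)
im=cv2.imread('pics/crop4.png')
def dr(pts,col):
    q=np.array([(proj(t,p)-[220,100])*4 for t in pts]).astype(int);cv2.polylines(im,[q],True,col,1)
import sys
by,bx,bb=map(float,sys.argv[1:4])
sq=lambda cx,cy,h,y,z:[(cx+h*2**.5*np.cos(y+np.pi/4+k*np.pi/2),cy+h*2**.5*np.sin(y+np.pi/4+k*np.pi/2),z) for k in range(4)]
dr(sq(bx,bb,.047,by,.03),(0,0,255));dr(sq(bx,bb,.031,by,.03),(0,0,255));dr(sq(bx,bb,.047,by,.0),(255,0,255))
T=R.from_quat(p[3:]).as_matrix()
def jar(h,z): # jar frame in tool: axis through grasp
    out=[]
    for k in range(4):
        a=yaw+np.pi/4+k*np.pi/2
        w=np.array([h*2**.5*np.cos(a),h*2**.5*np.sin(a),z-.1405])
        # level-at-pickup offset
        T0=R.from_euler('z',0).as_matrix()
        loc=np.array([[np.cos(1.7854),np.sin(1.7854),0],[np.sin(1.7854),-np.cos(1.7854),0],[0,0,-1]])@w
        out.append(p[:3]+T@loc)
    return out
dr(jar(.028,0),(0,255,0));dr(jar(.028,.06),(255,0,0))
cv2.imwrite(sys.argv[4],im)
E
python3 m4.py -0.225 .534 -.239 pics/ov5.png
```

```text
{'TL': array([ 0.4977, -0.1861]), 'TR': array([ 0.5867, -0.2066]), 'BL': array([ 0.4778, -0.2762]), 'sBLtop': array([ 0.4336, -0.1546])} 0.09127414230280076 0.09224124730183071
brace -0.22627101923616838 -0.21763507354711087 centre [ 0.5322 -0.2414]
exp jar yaw -0.2271999999999999
jar edge -0.19250223343083878 0.054457732437827894 0.08256693992090813
```

View pics/ov5.png

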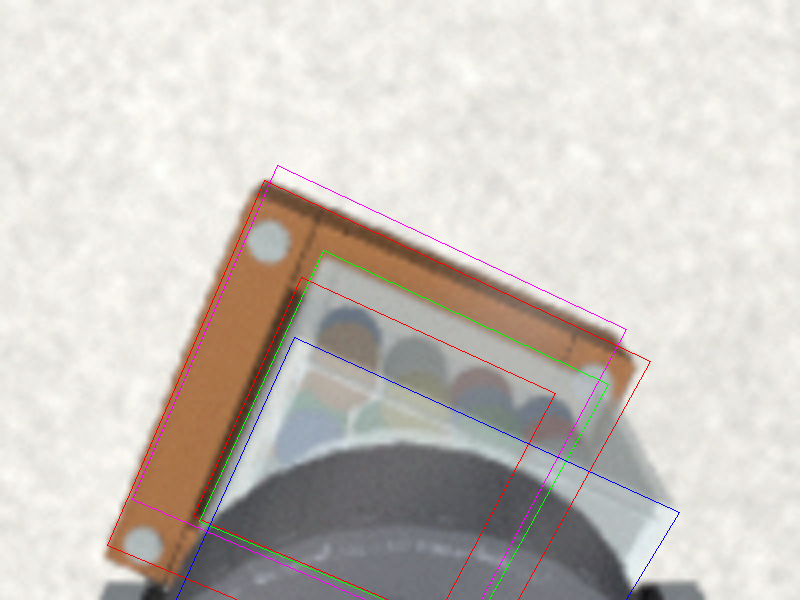

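```bash
python3 m4.py -0.225 .5312 -.2413 pics/ov6.png; python3 st.py .5315 -.2413 .19
```

```text
{'TL': array([ 0.4977, -0.1861]), 'TR': array([ 0.5867, -0.2066]), 'BL': array([ 0.4778, -0.2762]), 'sBLtop': array([ 0.4336, -0.1546])} 0.09127414230280076 0.09224124730183071
brace -0.22627101923616838 -0.21763507354711087 centre [ 0.5322 -0.2414]
exp jar yaw -0.2271999999999999
jar edge -0.19250223343083878 0.054457732437827894 0.08256693992090813
t 7.4 j7 [-0.29  0.35  0.74  1.72 -0.27  1.18  0.74] p [ 0.5363 -0.2206  0.2231] yaw_x 1.7853 tilt fix [ 0.016 -0.072] f [ 1.2  0.4 -3.2] [-0.01  0.   -0.01] g 58.6
units [-0.489 -0.23   0.821]
```

View pics/ov6.png

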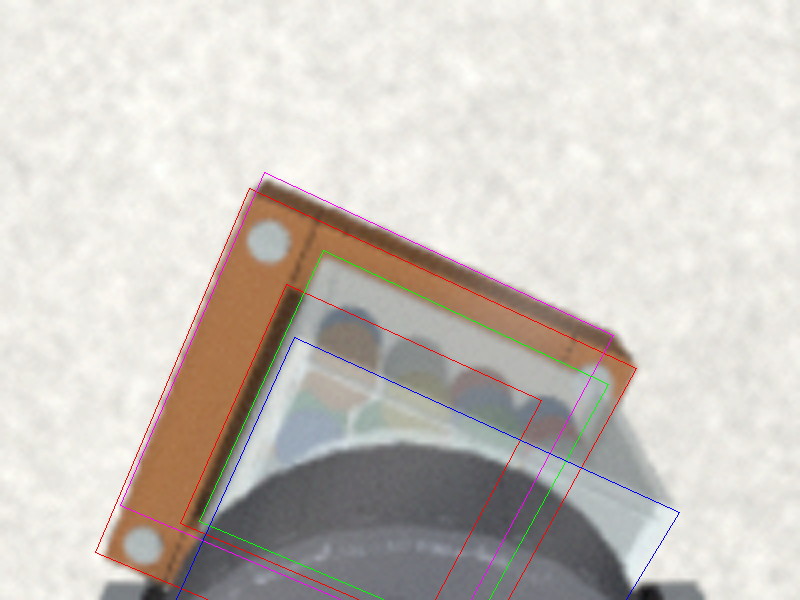

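```bash
python3 -m crank '-0.24 -0.11 0.1 0.02 -0.07 0.1 50; -0.26 -0.11 0.2 0 0 0.05 50; 0 0 0.2 0 0 0 50; 0 0 0.2 0 0 0 50; 0 0 0.1 0 0 0 50; 0 0 0 0 0 0 50; 0 0 0 0 0 0 50; 0 0 0 0 0 0 50; 0 0 0 0 0 0 50; 0 0 0 0 0 0 50' 60
python3 st.py .5322 -.2415 .18
```

```text
clock: 8.4
position: [0.531, -0.2444, 0.1876]
ee_rot: [0.636, 0.772, -0.001, -0.0]
ft_force: [1.0, 0.3, -3.0]
grip_width: 0.687
t 8.4 j7 [-0.24  0.41  0.73  1.74 -0.3   1.11  0.78] p [ 0.531  -0.2444  0.1876] yaw_x 1.7626 tilt fix [-0.012  0.004] f [ 1.   0.3 -3. ] [-0.01 -0.03 -0.02] g 58.7
units [0.065 0.044 0.19 ]
```

```bash
python3 -m crank '0.06 0.04 0 -0.01 0 0 50; 0 0 0 0 0 0 50; 0 0 0 0 0 0 50; 0 0 0.1 0 0 0 50; 0 0 0.1 0 0 0 50; 0 0 0 0 0 0 50; 0 0 0 0 0 0 50; 0 0 0 0 0 0 50; 0 0 0 0 0 0 50; 0 0 0 0 0 0 50' 60
python3 st.py .5322 -.2415 .1755
python3 - <<'E'
from h import *
o=get_obs();p=np.r_[o['position'],o['ee_rot']];np.save('w5pose.npy',p)
a,d=camera('wrist');a=a[:,:,::-1];cv2.imwrite('pics/wrist5.png',a)
cv2.imwrite('pics/crop5.png',cv2.convertScaleAbs(cv2.resize(a[100:250,220:420],(800,600),interpolation=cv2.INTER_CUBIC),alpha=1.5))
a,d=camera('side');a=a[:,:,::-1]
cv2.imwrite('pics/side5.png',cv2.resize(a[190:310,290:410],(600,600),interpolation=cv2.INTER_CUBIC))
E
```

```text
clock: 9.4
position: [0.5324, -0.2414, 0.1791]
ee_rot: [0.636, 0.772, -0.0, 0.0]
ft_force: [-0.6, -0.4, -3.2]
grip_width: 0.685
t 9.4 j7 [-0.24  0.41  0.73  1.75 -0.31  1.09  0.78] p [ 0.5324 -0.2414  0.1791] yaw_x 1.7628 tilt fix [0.002 0.005] f [-0.6 -0.4 -3.2] [ 0.04 -0.03  0.02] g 58.5
units [-0.002 -0.004  0.091]
```

View pics/crop5.png

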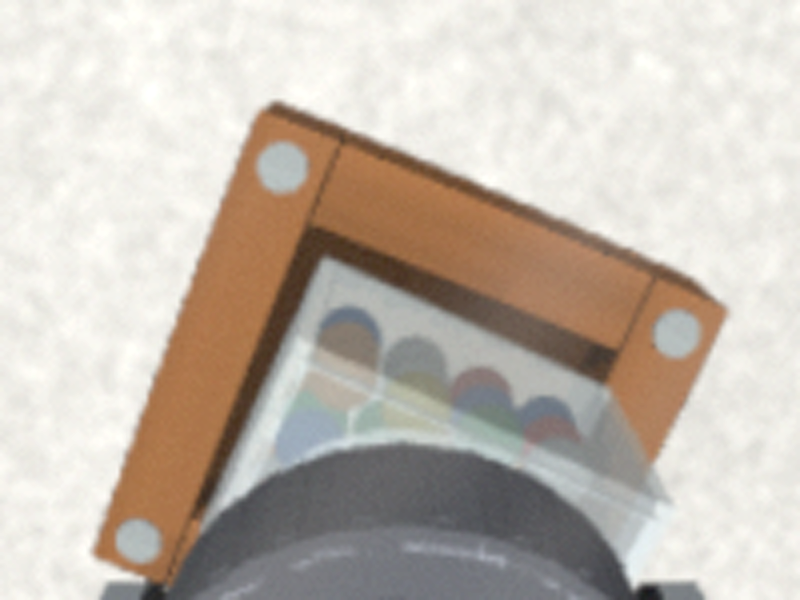

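View pics/side5.png

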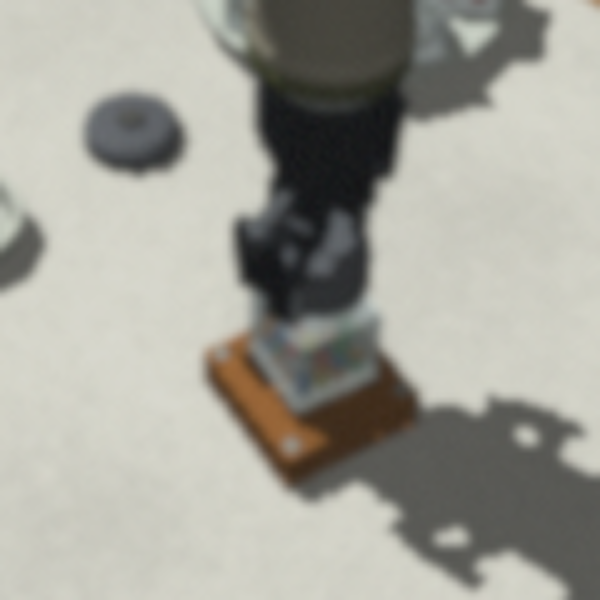

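```bash
python3 - <<'E'
from h import *
p=np.load('w5pose.npy');g=lambda x,y:(220+x/4,100+y/4)
zb=p[2]-.1405;an=lambda a,b:np.arctan2(*(b-a)[::-1])
b=[WZ(*g(*q),p,.03)[:2] for q in [(308,228),(618,352),(195,520)]]
o=[WZ(*g(*q),p,.03)[:2] for q in [(265,108),(727,310),(95,553)]]
j=[WZ(*g(*q),p,zb)[:2] for q in [(325,260),(607,383),(205,515)]]
for n,h in (('pocket',b),('outer',o),('jar',j)):
    print(n,np.array(h).round(4).tolist(),np.linalg.norm(h[1]-h[0]).round(4),an(h[0],h[1]).round(3),(an(h[0],h[2])+np.pi/2).round(3))
print('outer c',((o[1]+o[2])/2).round(4))
y=-.24
ux=np.array([np.cos(y),np.sin(y)]);uy=np.array([-ux[1],ux[0]])
pc=b[0]+.031*ux-.031*uy; jc=j[0]+.028*ux-.028*uy
print('pocket c',pc,'jar c',jc,p[:2])
E
```

```text
pocket [[0.5085, -0.2055], [0.5687, -0.2171], [0.4966, -0.2654]] 0.0613 -0.192 -0.197
outer [[0.4972, -0.1856], [0.5871, -0.2052], [0.4777, -0.2767]] 0.092 -0.214 -0.211
jar [[0.5128, -0.2089], [0.5661, -0.2211], [0.4991, -0.2602]] 0.0547 -0.225 -0.26
outer c [ 0.5324 -0.2409]
pocket c [ 0.53125538 -0.24293798] jar c [ 0.53330037 -0.24276814] [ 0.53235075 -0.2413815 ]
```

```bash
python3 -m crank '0 0 0 0 0 -0.12 50; 0 0 0 0 0 -0.1 50; 0 0 0 0 0 0 50; 0 0 0.08 0 0 0 50; 0 0 0.1 0 0 0 50; 0 0 0.1 0 0 0 50; 0 0 0.1 0 0 0 50; 0 0 0.08 0 0 0 50; 0 0 0 0 0 0 50; 0 0 0 0 0 0 50' 60
python3 st.py .5322 -.2413 .1465
```

```text
clock: 10.5
position: [0.5322, -0.2413, 0.1586]
ee_rot: [0.623, 0.782, -0.0, 0.0]
ft_force: [-0.1, 0.4, -2.2]
grip_width: 0.683
t 10.5 j7 [-0.22  0.44  0.71  1.77 -0.32  1.05  0.83] p [ 0.5322 -0.2413  0.1586] yaw_x 1.7964 tilt fix [-0.003  0.003] f [-0.1  0.4 -2.2] [-0.03 -0.05  0.02] g 58.3
units [-0.001  0.001  0.302]
```

Bottom is about 12 mm inside the pocket depth with no contact force; continuing down.

```bash
python3 -m crank '0 0 0.08 0 0 0 50; 0 0 0.08 0 0 0 50; 0 0 0.06 0 0 0 50; 0 0 0.04 0 0 0 50; 0 0 0.03 0 0 0 50; 0 0 0.02 0 0 0 50; 0 0 0 0 0 0 50; 0 0 0 0 0 0 50; 0 0 0 0 0 0 50; 0 0 0 0 0 0 50' 60
python3 st.py .5322 -.2413 .1465
```

```text
clock: 11.5
position: [0.5329, -0.2418, 0.1466]
ee_rot: [0.623, 0.782, 0.0, 0.001]
ft_force: [0.2, -0.8, -1.8]
grip_width: 0.682
t 11.5 j7 [-0.21  0.45  0.7   1.78 -0.34  1.03  0.84] p [ 0.5329 -0.2418  0.1466] yaw_x 1.7963 tilt fix [0.013 0.009] f [ 0.2 -0.8 -1.8] [ 0.   -0.01 -0.07] g 58.2
units [ 0.015 -0.015  0.001]
```

```bash
python3 -m crank '0 0 0.03 0 0 0 50; 0 0 0.03 0 0 0 50; 0 0 0.02 0 0 0 50; 0 0 0 0 0 0 50; 0 0 0 0 0 0 50; 0 0 0 0 0 0 50; 0 0 0 0 0 0 50; 0 0 0 0 0 0 50; 0 0 0 0 0 0 50; 0 0 0 0 0 0 50' 60
python3 st.py .5322 -.2413 .1465
python3 - <<'E'
from h import *
o=get_obs();p=np.r_[o['position'],o['ee_rot']];np.save('w6pose.npy',p)
a,d=camera('wrist');a=a[:,:,::-1];cv2.imwrite('pics/wrist6.png',a)
cv2.imwrite('pics/crop6.png',cv2.convertScaleAbs(cv2.resize(a[100:280,200:440],(800,600),interpolation=cv2.INTER_CUBIC),alpha=1.5))
E
```

```text
clock: 12.5
position: [0.5341, -0.2426, 0.1465]
ee_rot: [0.623, 0.782, 0.001, 0.002]
ft_force: [0.0, 0.5, 0.5]
grip_width: 0.686
t 12.5 j7 [-0.21  0.46  0.7   1.77 -0.34  1.03  0.84] p [ 0.5341 -0.2426  0.1465] yaw_x 1.796 tilt fix [0.037 0.014] f [0.  0.5 0.5] [-0.01  0.13  0.  ] g 58.6
units [ 0.041 -0.04   0.001]
```

View pics/crop6.png

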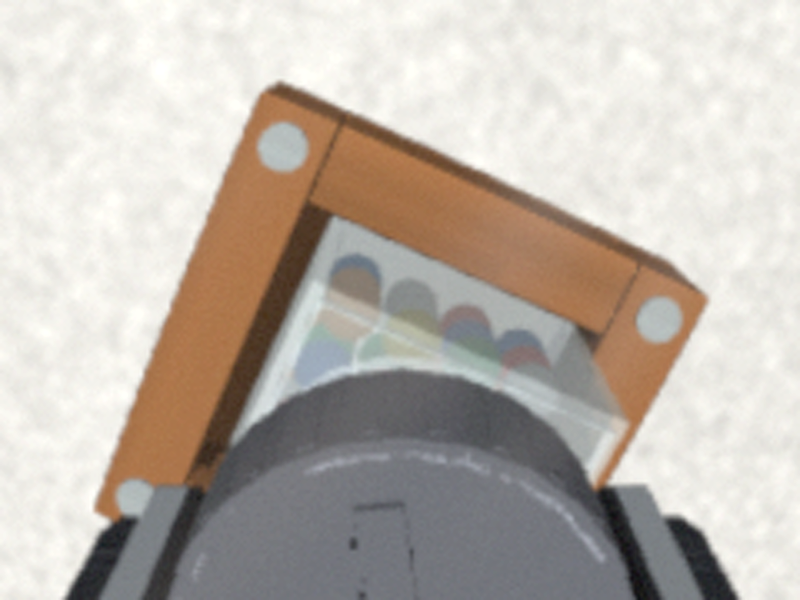

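```bash
python3 -m crank '0.03 -0.03 0 0.03 0.01 0 50; 0 0 0 0 0 0 50; 0 0 0 0 0 -0.3 50; 0 0 0 0 0 -0.5 50; 0 0 0 0 0 -0.5 50; 0 0 0 0 0 -0.5 50; 0 0 0 0 0 -0.5 50; 0 0 0 0 0 -0.5 50; 0 0 0 0 0 -0.5 50; 0 0 0 0 0 -0.3 50' 90
python3 st.py .5322 -.2413 .1465
```

```text
clock: 13.55
position: [0.5321, -0.2411, 0.1467]
ee_rot: [0.401, 0.916, 0.001, -0.0]
ft_force: [0.5, 0.2, -0.7]
grip_width: 0.678
t 13.55 j7 [-0.13  0.43  0.59  1.77 -0.28  1.03  1.31] p [ 0.5321 -0.2411  0.1467] yaw_x 2.3155 tilt fix [ 0.006 -0.009] f [ 0.5  0.2 -0.7] [ 0.03  0.01 -0.32] g 57.9
units [-0.007 -0.002  0.006]
```

```bash
python3 -m crank '0 0 0 0 0 -0.4 50; 0 0 0 0 0 -0.5 50; 0 0 0 0 0 -0.5 50; 0 0 0 0 0 -0.5 50; 0 0 0 0 0 -0.5 50; 0 0 0 0 0 -0.5 50; 0 0 0 0 0 -0.2 50; 0 0 0 0 0 0 50; 0 0 0 0 0 0 50; 0 0 0 0 0 0 50' 90
python3 st.py .5322 -.2413 .1465
python3 - <<'E'
from h import *
o=get_obs();p=np.r_[o['position'],o['ee_rot']];np.save('w7pose.npy',p)
a,d=camera('wrist');a=a[:,:,::-1];cv2.imwrite('pics/wrist7.png',a)
cv2.imwrite('pics/crop7.png',cv2.convertScaleAbs(cv2.resize(a[130:370,160:480],(800,600),interpolation=cv2.INTER_CUBIC),alpha=1.5))
E
```

```text
clock: 14.55
position: [0.5325, -0.2408, 0.1497]
ee_rot: [0.187, 0.982, 0.002, 0.001]
ft_force: [-0.2, 0.2, 0.0]
grip_width: 0.678
t 14.55 j7 [-0.06  0.41  0.5   1.77 -0.23  1.03  1.72] p [ 0.5325 -0.2408  0.1497] yaw_x 2.7658 tilt fix [0.031 0.003] f [-0.2  0.2  0. ] [-0.01  0.01 -0.02] g 57.9
units [ 0.002 -0.014  0.08 ]
```

View pics/crop7.png

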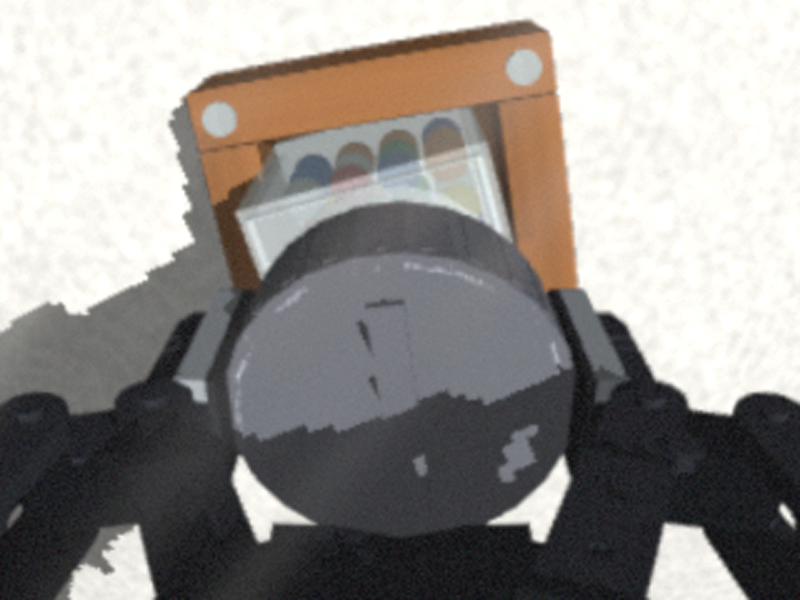

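Lid has popped up 3 mm and the torque is zero, so the lugs are free. Lifting straight up.

```bash
python3 -m crank '0 0 -0.05 0.02 0 0 50; 0 0 -0.1 0 0 0 50; 0 0 -0.12 0 0 0 50; 0 0 -0.15 0 0 0 50; 0 0 -0.15 0 0 0 50; 0 0 -0.12 0 0 0 50; 0 0 -0.1 0 0 0 50; 0 0 -0.05 0 0 0 50; 0 0 0 0 0 0 50; 0 0 0 0 0 0 50' 90
python3 st.py .5324 -.241 .1845
python3 - <<'E'
from h import *
o=get_obs();p=np.r_[o['position'],o['ee_rot']];np.save('w8pose.npy',p)
a,d=camera('wrist');a=a[:,:,::-1];cv2.imwrite('pics/wrist8.png',a)
cv2.imwrite('pics/crop8.png',cv2.convertScaleAbs(cv2.resize(a[130:370,160:480],(800,600),interpolation=cv2.INTER_CUBIC),alpha=1.5))
a,d=camera('side');a=a[:,:,::-1];cv2.imwrite('pics/side8.png',cv2.resize(a[190:310,290:410],(600,600),interpolation=cv2.INTER_CUBIC))
E
```

```text
clock: 15.6
position: [0.5324, -0.2409, 0.1864]
ee_rot: [0.187, 0.982, 0.0, 0.0]
ft_force: [-0.0, 0.5, -0.8]
grip_width: 0.68
t 15.6 j7 [-0.08  0.36  0.52  1.74 -0.2   1.09  1.7 ] p [ 0.5324 -0.2409  0.1864] yaw_x 2.7657 tilt fix [0.008 0.004] f [-0.   0.5 -0.8] [-0.02  0.04 -0.02] g 58.1
units [-0.001 -0.003  0.047]
```

View pics/crop8.png

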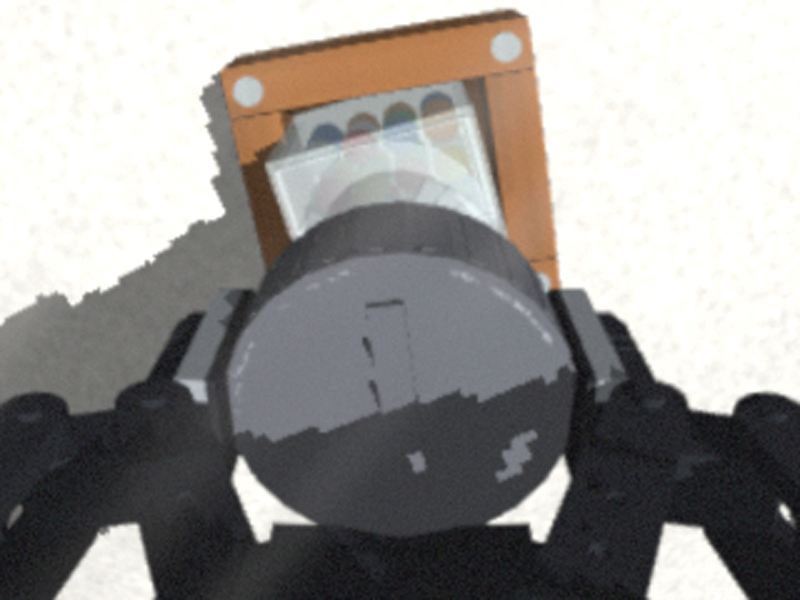

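View pics/side8.png

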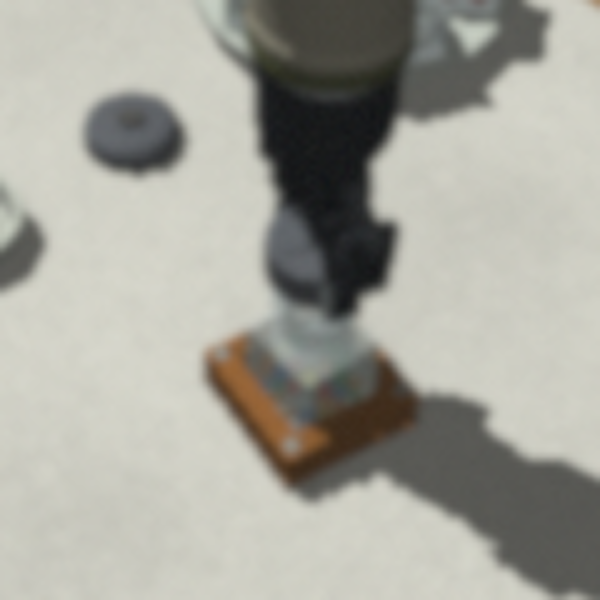

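```bash
python3 - <<'E'
from h import *
p=np.load('w8pose.npy');g=lambda x,y:(160+x/2.5,130+y/2.5)
f=lambda q,z:WZ(*g(*q),p,z)[:2]
for nm,qs,z in (('jar top',[(268,163),(473,118)],.066),('jar bottom',[(295,112),(465,82)],.006)):
    a,b=[f(q,z) for q in qs];d=b-a;L=np.linalg.norm(d);d/=L
    print(nm,'edge',L.round(4),'yaw',np.arctan2(d[1],d[0]).round(3),'centre',((a+b)/2+.028*np.array([d[1],-d[0]])).round(4),((a+b)/2-.028*np.array([d[1],-d[0]])).round(4))
a,b=f((385,300),.148),f((415,460),.148);e=a-b;print('ridge yaw',np.arctan2(e[1],e[0]))
E
```

```text
jar top edge 0.0539 yaw 1.417 centre [ 0.5334 -0.2427] [ 0.478  -0.2341]
jar bottom edge 0.0572 yaw 1.372 centre [ 0.5344 -0.2433] [ 0.4795 -0.2322]
ridge yaw 2.9209954326435894
```

```bash
python3 -c "
from workcell import hand_in
print(hand_in())"
```

```text
the job is handed in; nothing more can be done
None
```

The job is handed in at about 15.7 s, with the jar open in the brace and the lid held level about 22 mm above the rim. `hand_in()` gives no verdict, so the result rests on my own checks.

I picked the closed jar up by its lid, turned it about 0.5 rad clockwise to match the brace and lowered it until it met the pocket floor. I then unscrewed the lid about 0.97 rad counter-clockwise. It came free with a 3 mm pop and no torque left, and I lifted it straight up.

**Last checks before hand-in:**
- **Lid:** the wrist force was about 0.8 N, roughly the lid's own weight, so it was not touching the jar. The ridge was within about 0.05 rad of the jar's x axis line. The tool was level to about 1 mrad.
- **Jar:** it measured about 2 mm from the brace centre, and its edge lengths fit a fully seated jar. The lid was about 2 mm from centred over it.
- **Bystanders:** I saw none of them move, but I did not measure them again at the end.

**Measurements that disagreed:**
- My yaw readings of the jar and brace differed by up to 0.03–0.05 rad, within the brace's play of about 0.11 rad.
- The tool drifted about 2 mm sideways when the jar met the floor. I corrected this before unscrewing.

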